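# Rock-test cast end covers and reject the warped ones

### The arm

A 7-joint arm with a two-finger parallel gripper is mounted at the origin on a cart in front of the work surface, level with it; the furniture and walls round the work are solid. World frame = base frame: x ahead of the robot, y to its left, z up, the work surface at z = 0. Lengths are in mm, angles in rad, forces in N, time in s.
With the tool pointing down it reaches from about 400 to 875 mm from the base axis. Payload 19.3 kg.
Tool frame: the origin (TCP) lies where the fingers leave the gripper's body, on its centre line; the fingertips stand 73 mm ahead of it and the grasp point (between the pads) lies 54 mm ahead of it; x points along the fingers, y is the direction in which the jaws open and shut, and the axes are right-handed (so a half turn about x gives the same grasp; the last joint's range is limited). The gripper opens to 85 mm and grips with 20 to 120 N. Pads are 22 mm wide; open, the fingers measure 114 mm over their backs; the gripper's body (76 mm by 85 mm) begins 54 mm behind the grasp point. The pads swing forward as they close: fully open they stand 13 mm farther back than shut.
Start: joints at [-1.183, 0.521, -0.036, 1.599, 0.021, 1.021, -0.113], TCP at [276.252, 560.626, 303.891] pointing down, gripper open.
Joint ranges: [-2.91, 2.91], [-0.3, 2.13], [-1.5, 1.42], [0.17, 2.43], [-1.26, 4.41], [0.16, 1.93], [-2.52, 2.52]. Speed limits (rad/s): [1.89, 1.89, 2.39, 2.39, 3.01, 3.01, 3.01].

### API

Orientations are given as a rotation vector (axis times angle).
In Python, from cell import r, cams, order gives the robot as it stands.
- The arm moves only by the tool servo_tool, never from a script. Its argument "motion" is a list of rows, each an object of numbers: "hand": the opening, from 0 (shut) to 1 (fully open); "tx", "ty", "tz": the shift along the tool's x, y, z in mm; "turn": the turn about the tool's x in rad. A call has 1 to 10 rows; each row shifts and turns the commanded pose from where the row before left it, along the tool's axes as they then stand; what a row does not reach is not made up. A row lasts 1/12 s, in which the tool goes at most 41.7 mm and 7.16 degrees, less where a joint would pass 70% of its speed; a pose out of reach is approached as far as the arm can. A call is refused whole if a number of a shift passes 41.7 or a number of a turn 0.125, either way. A call with a gripper value outside its range is refused whole. The fingers move at their own pace and stop on an object; "grip_force" is the grip in N (left out, the last holds). Time passes only in rows, so rows that do not move let the fingers close. It gives the time, the measured TCP pose, the force and the opening at its end, in the units of the state.
- r.state(): the state, without advancing time (a new reading comes with each control period).
- cams.grab_frame(name): name is "scene" or "top"; returns (picture, depth): 400x640x3 uint8, blue, green, red; 400x640 float32, mm along the optical axis (not along the pixel's ray), 0 where there is no reading.
- cams.camera_info(name): a dict with "vfov" (degrees; the focal length in pixels is half the picture's height over the tangent of half this angle, whatever the lens; pixels are square), "cx", "cy" (the principal point, pixels), "R" (3x3) and "t" (3): a world point X has camera coordinates R X + t. Camera axes: x right, y down, z forward; pixel columns grow to the right and rows downward; lengths in mm; the calibration is good to about 2 mm. A picture is of the moment at which its call begins. camera_info takes no time and is no camera call.
- order.sign_off(): hands the job in, once; it reports no verdict.
The state is a dict: "time_s": time; "qpos": joint angles; "qvel": joint speeds; "joint_torque": joint torques, N m; "position": TCP position; "orientation": TCP orientation; "force": force on the tool from outside, world axes, zero at the start; "torque": the same for the moment, N m; "opening": opening from 0.0 (shut) to 1.0 (fully open).
Only numpy, scipy, OpenCV 4.12 (cv2) and the standard library are available. Lean on these libraries where they do the work, as an engineer would, in place of code of your own. Each camera call takes 0.05 s, during which the arm holds its last target.

### The job

Three cast end covers stand seat down on the flat inspection table; they look alike, but some may be warped. Press down round the rim of each to find out which ones rock, then slide every cover that rocks back until it stands against the reject rail, between the rail's two returned ends. Leave the covers that sit steady where they stand, and do not disturb the V-block, the caliper or the try square.

Things in the scene. Friction and masses are not known exactly. Their poses are not given: they have to be found in the camera images.
- cover_1: one of three cast end covers that look the same: round flange 130 mm across, its flat upper rim 22 mm above the table; round hub 84 mm across at its foot, 74 mm at its top, 34 mm high; 0.5 to 0.75 kg. Side upright from 8 to 19 mm height. Seat: a ring of 57 mm radius, hidden under the edge. Origin: centre of the underside, z up. Each rests level, warped or not
- cover_2: end cover, as cover_1. For all three: a steady cover gives under 0.5 mm wherever its rim is pressed. A warped one is bent up over about 150 degrees of its rim, on a side told neither by its look nor by its axes; pressed there with 4 to 8 N (53 mm from the centre) it tips by 4 to 5 degrees
- cover_3: end cover, as cover_1. For all three: when a warped cover tips, the rim sinks 1.5 to 3 mm under the finger within 45 degrees of the middle of the bent stretch, less near its ends, then is firm; let go, it tips back level. Pressed elsewhere on its rim it is as steady as a good one
- reject_rail: fixed stop rail behind the covers: steel angle screwed to the table, wall 28 mm high, 4 mm thick, 380 mm long inside, its ends returned 50 mm towards the robot. Covers stand along it side by side. Origin: middle of the long wall's front face, on the table. x points away from the robot, across the wall; y along it. Inner faces of the ends at y = +190 and -190 mm
- v_block: steel V-block, 40 x 42 x 34 mm; bystander. Origin at the centre of its underside
- digital_caliper: digital caliper lying flat, about 70 x 226 x 18 mm; bystander. Origin at the centre of its underside
- try_square: engineer's try square lying flat, about 72 x 114 x 14 mm; bystander. Origin at the centre of its underside

How it is judged (in metres and radians):
On the way:
1. a warped cover, still where it stood, has been made to rock (((angle between cover_2's own z axis and vertical above 0.03 rad and distance of cover_2 from where it was at the start of the episode below 0.03 m) or (angle between cover_3's own z axis and vertical above 0.03 rad and distance of cover_3 from where it was at the start of the episode below 0.03 m))), for 0.02 s.
At the end, for the whole second after the job is handed in: each warped cover stands on the table against the long wall of the reject rail (a gap of up to 15 mm is allowed), between the rail's two ends, let go and at rest; each steady cover stands flat within 30 mm of where it was (x of cover_2 in the frame of reject_rail between -0.08 and -0.055 m and y of cover_2 in the frame of reject_rail between -0.135 and 0.135 m and angle between each of cover_2, cover_3's own z axis and vertical below 0.1 rad and linear speed of each of cover_2, cover_3, cover_1 below 0.01 m/s and x of cover_3 in the frame of reject_rail between -0.08 and -0.055 m and y of cover_3 in the frame of reject_rail between -0.135 and 0.135 m and distance of cover_1 from where it was at the start of the episode below 0.03 m and angle between cover_1's own z axis and vertical below 0.03 rad); the robot touches nothing.
It fails at once if a cover is tipped by more than 20 degrees (angle between any of cover_1, cover_2, cover_3's own z axis and vertical above 0.35 rad).
It fails at once if a steady cover is shifted by more than 50 mm (distance of cover_1 from where it was at the start of the episode above 0.05 m).
It fails at once if the V-block, the caliper or the try square is moved by more than 30 mm (distance of any of v_block, digital_caliper, try_square from where it was at the start of the episode above 0.03 m).
It also fails if it takes over 69 s, if anything falls off the work surface, if the arm or the gripper's body presses on something with over 40 N, if the wrist force passes 120 N, or if a joint passes its speed limit or range.

## Working session

There is one attempt and no reset: what is moved stays moved. The work goes in short steps, Python scripts to look and compute and a tool call to move; the robot and the scene stay as the last step left them, time stands still between calls to the robot, and variables do not carry over. Pictures are saved under pics/ and viewed, and the job is handed in when it is done.

Besides the shell and the picture viewer there is one more tool, called after "Request:" by a JSON object that holds its "api" and its "payload", one argument or row to a line. servo_tool: Moves the arm, as the interface text tells. Its arguments: {"type":"object","properties":{"motion":{"type":"array","items":{"type":"object","properties":{"hand":{"type":"number"},"tx":{"type":"number"},"ty":{"type":"number"},"tz":{"type":"number"},"turn":{"type":"number"}}}},"grip_force":{"type":"number"}},"required":["motion"]}

```bash
ls; mkdir -p pics; python3 - <<'E'
from cell import r,cams,order
import cv2,json
print(r.state())
for n in("scene","top"):
    im,d=cams.grab_frame(n); cv2.imwrite(f"pics/{n}0.png",im); print(n,cams.camera_info(n))
E
```

```text
pics
{'time_s': 0.0, 'qpos': array([-1.18322497,  0.52202521, -0.03630145,  1.60000259,  0.02119009,
        1.02107066, -0.11274225]), 'qvel': array([-0.0001782 ,  0.00095874, -0.00082299,  0.0002458 , -0.00018212,
        0.00061906, -0.00044613]), 'joint_torque': array([ 1.23924507e-03, -9.27116132e+01,  1.98057085e+00, -3.69934630e+01,
        1.78530364e-02,  8.15869396e-03,  5.41241718e-06]), 'position': array([276.14731135, 560.4087046 , 303.320927  ]), 'orientation': array([ 0.35808006,  1.54100168, -0.35983284]), 'force': array([ 0.20845972, -0.36393008,  0.87262267]), 'torque': array([ 0.03533224, -0.0114088 , -0.03958491]), 'opening': 0.9994044505768875}
scene {'vfov': 49.64392674926426, 'cx': 329.78736238997953, 'cy': 203.04092124068623, 'R': array([[-0.88089322, -0.47298405,  0.01769822],
       [-0.24058372,  0.41523918, -0.87732314],
       [ 0.40761086, -0.77708591, -0.47957364]]), 't': array([ 589.12439886,  135.93634174, 1005.74287489])}
top {'vfov': 44.92941700578728, 'cx': 321.35119057879007, 'cy': 198.85794130104492, 'R': array([[ 1.25254354e-02, -9.99921552e-01, -5.56050698e-05],
       [-9.90793884e-01, -1.24036018e-02, -1.34809605e-01],
       [ 1.34798339e-01,  1.74364216e-03, -9.90871519e-01]]), 't': array([ 116.35967873,  638.08003022, 1567.23346246])}
```

View pics/scene0.png

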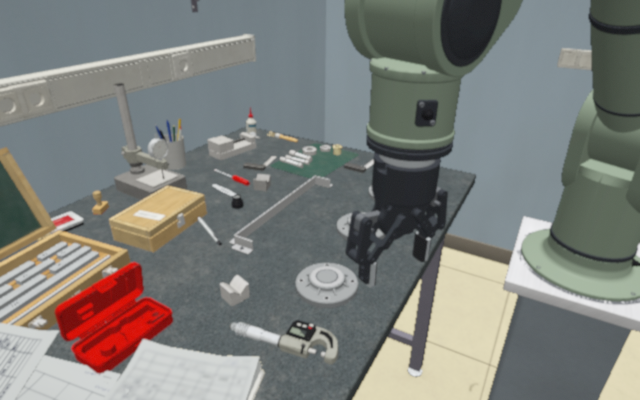

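View pics/top0.png

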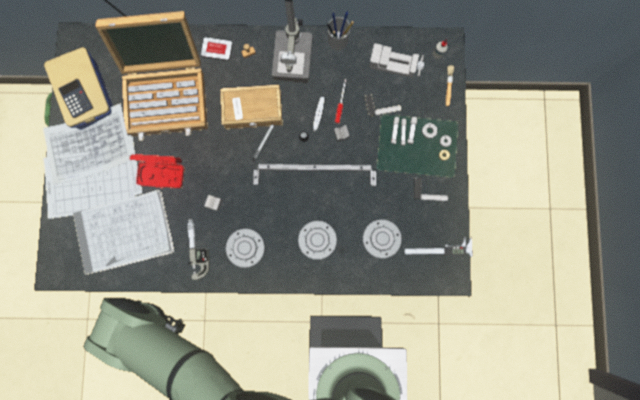

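```bash
cat > h.py <<'E'
from cell import r,cams,order
import cv2,numpy as np
def info(n):
    c=cams.camera_info(n); f=200/np.tan(np.radians(c['vfov']/2)); return c,f
def ray(n,u,v,z):
    c,f=info(n); R=np.array(c['R']);t=np.array(c['t'])
    o=-R.T@t; d=R.T@np.array([(u-c['cx'])/f,(v-c['cy'])/f,1.]); s=(z-o[2])/d[2]; return o+s*d
def pix(n,X):
    c,f=info(n); p=np.array(c['R'])@np.array(X,float)+c['t']; return c['cx']+f*p[0]/p[2],c['cy']+f*p[1]/p[2]
def pts(n,d):
    c,f=info(n); v,u=np.mgrid[:400,:640]; P=np.stack([(u-c['cx'])/f*d,(v-c['cy'])/f*d,d],-1)
    return (P-c['t'])@np.array(c['R'])
def covers(n,im,z=20,lo=105):
    m=(cv2.cvtColor(im,cv2.COLOR_BGR2GRAY)>lo).astype(np.uint8)
    cs,_=cv2.findContours(m,cv2.RETR_EXTERNAL,cv2.CHAIN_APPROX_NONE); out=[]
    for c in cs:
        if cv2.contourArea(c)<500: continue
        h=cv2.convexHull(c)[:,0,:].astype(float)
        w=np.array([ray(n,u,v,z)[:2] for u,v in h],np.float32)
        (x,y),a,_=cv2.fitEllipse(w) if len(w)>5 else ((0,0),(0,0),0)
        out.append((x,y,a))
    return out
E
python3 - <<'E'
from h import *
for n in("top","scene"):
    im=cv2.imread(f"pics/{n}0.png")
    for x,y,a in covers(n,im):
        if 95<min(a) and max(a)<160: print(n,np.round([x,y,*a],1))
for u,v in[(258,164.5),(372,164.5),(258,170),(372,170),(255,185),(375,185)]: print('rail',ray("top",u,v,28 if v<165 else 0)[:2].round())
for u,v in[(213,202),(197,250),(437,250),(437,190)]: print(ray("top",u,v,10)[:2].round())
im=cv2.imread("pics/top0.png")
cv2.imwrite("pics/c0.png",cv2.resize(im[150:300,170:490],None,fx=2.5,fy=2.5,interpolation=cv2.INTER_CUBIC))
E
```

```text
top [472.6 378.3 131.  131.6]
top [502.3 137.5 130.9 131.9]
top [509.2 -78.7 131.3 131.8]
scene [476.6 377.3 131.8 147.1]
rail [754. 341.]
rail [758. -46.]
rail [740. 344.]
rail [745. -49.]
rail [688. 353.]
rail [693. -59.]
[626. 492.]
[463. 539.]
[ 473. -265.]
[ 676. -269.]
```

View pics/c0.png

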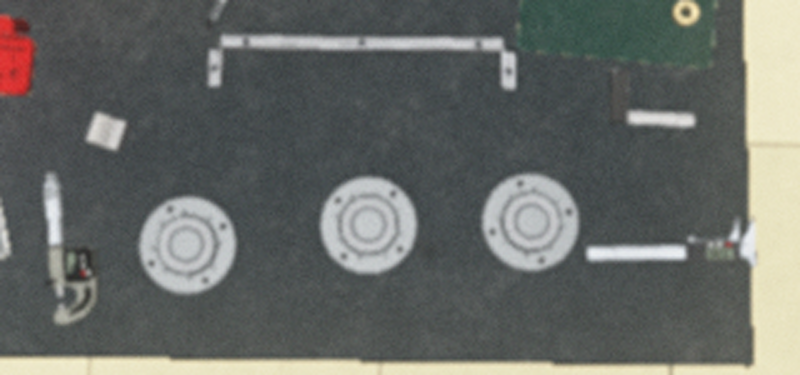

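```bash
python3 - <<'E'
from h import *
im,d=cams.grab_frame("top"); P=pts("top",d); ok=d>0
def sel(x0,x1,y0,y1,z0,z1):
    m=ok&(P[...,0]>x0)&(P[...,0]<x1)&(P[...,1]>y0)&(P[...,1]<y1)&(P[...,2]>z0)&(P[...,2]<z1); return P[m]
for nm,b in dict(table=(580,660,0,200,-20,50),rail=(650,790,-80,380,8,60),caliper=(440,520,-400,-150,5,40),square=(600,760,-320,-170,5,40),vb=(590,660,460,530,8,60)).items():
    q=sel(*b); print(nm,len(q),q.min(0).round(),q.max(0).round(),np.median(q,0).round(1))
q=sel(650,790,-80,380,20,40)
for y in range(-60,380,40):
    s=q[abs(q[:,1]-y)<10]; 
    if len(s): print(y,s[:,0].min().round(),np.median(s[:,0]).round(1),s[:,0].max().round(),s[:,2].max().round())
for c in [(472.6,378.3),(502.3,137.5),(509.2,-78.7)]:
    q=sel(c[0]-80,c[0]+80,c[1]-80,c[1]+80,12,60); rr=np.hypot(*(q[:,:2]-c).T)
    print(np.median(q[(rr>46)&(rr<62),2]),np.median(q[rr<30,2]),np.median(q[rr<60],0))
for X in [(754,341,28),(758,-46,28),(693,353,0),(693,-59,0),(743,-40,0)]: print(pix("scene",X))
s=cv2.imread("pics/scene0.png");cv2.imwrite("pics/c1.png",cv2.resize(s[150:360,200:440],None,fx=2.8,fy=2.8,interpolation=cv2.INTER_CUBIC))
E
```

```text
table 1356 [580.   2. -17.] [660. 200.  14.] [ 6.196e+02  9.840e+01 -3.000e-01]
rail 454 [650. -79.   8.] [790. 376.  38.] [742.6 150.6  18.5]
caliper 509 [ 440. -382.    5.] [ 520. -152.   27.] [ 474.  -304.4   10.7]
square 448 [ 600. -320.    5.] [ 760. -170.   25.] [ 677.5 -220.8    8.3]
vb 176 [599. 463.   8.] [653. 519.  43.] [623.2 489.5  27.7]
-20 742.0 745.1 747.0 32.0
20 741.0 745.6 747.0 36.0
60 741.0 744.3 746.0 32.0
100 741.0 743.8 745.0 34.0
140 742.0 744.3 745.0 34.0
180 741.0 743.5 744.0 32.0
220 741.0 742.8 743.0 31.0
260 741.0 742.8 744.0 35.0
300 742.0 744.5 747.0 33.0
340 693.0 719.6 746.0 38.0
21.615540290118126 34.59393504330722 [471.76290621 377.45336263  25.78803517]
21.475841037543052 34.19860257096663 [501.14864229 137.2058791   25.93397845]
21.707312166724137 34.355283988421235 [509.26772505 -77.81858671  25.67983884]
(np.float64(231.21716155657063), np.float64(232.95024304170389))
(np.float64(311.5666853003304), np.float64(173.90451962067945))
(np.float64(249.48321640928134), np.float64(252.4228544592442))
(np.float64(331.9173382942155), np.float64(185.12091462953072))
(np.float64(314.79166143630084), np.float64(183.8598970703386))
```

View pics/c1.png

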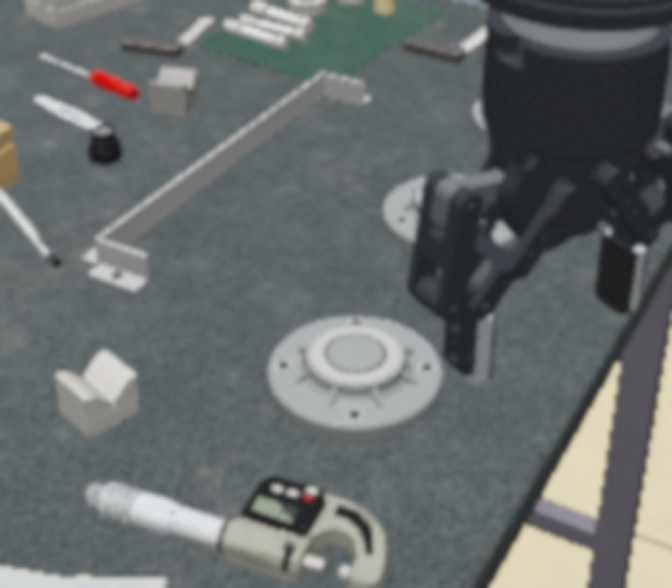

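```bash
cat >> h.py <<'E'
from scipy.spatial.transform import Rotation as Ro
def st():
    s=r.state(); M=Ro.from_rotvec(s['orientation']).as_matrix(); 
    print('t',s['time_s'],'tcp',np.round(s['position'],1),'F',np.round(s['force'],1),'op',round(s['opening'],2)); return s,M
def go(x,y,z):
    s,M=st(); print('tool shift to goal',np.round(M.T@(np.array([x,y,z])-s['position']),1),'\n',M.round(3),'yaw of tool y',np.degrees(np.arctan2(M[1,1],M[0,1])).round(2))
E
python3 - <<'E'
from h import *
go(472.6-56,378.3,150)
E
```

```text
t 0.15 tcp [276.2 560.5 303.5] F [0.9 0.4 0.1] op 1.0
tool shift to goal [ 153.6 -101.2  206.5] 
 [[-0.     0.442  0.897]
 [-0.001  0.897 -0.442]
 [-1.    -0.001  0.   ]] yaw of tool y 63.77
```

Request:
{"api": "servo_tool", "payload": {
  "motion": [
    {"hand": 0,"turn": -0.1145,"tx": 20},
    {"hand": 0,"turn": -0.1145,"tx": 20},
    {"hand": 0,"turn": -0.1145,"tx": 20},
    {"hand": 0,"turn": -0.1145,"tx": 20},
    {"hand": 0,"tz": 23.4,"ty": -30.3},
    {"hand": 0,"tz": 23.4,"ty": -30.3},
    {"hand": 0,"tz": 23.4,"ty": -30.3},
    {"hand": 0,"tz": 23.4,"ty": -30.3},
    {"hand": 0,"tz": 23.4,"ty": -30.3},
    {"hand": 0,"tz": 23.4,"ty": -30.3}
  ],
  "grip_force": 40
}}

```text
schema error: expected keys hand, tx, ty, tz, turn
```

```bash
python3 - <<'E'
from h import *
go(472.6-56,378.3,100)
E
```

```text
t 0.15 tcp [276.2 560.5 303.5] F [0.9 0.4 0.1] op 1.0
tool shift to goal [ 203.6 -101.2  206.5] 
 [[-0.     0.442  0.897]
 [-0.001  0.897 -0.442]
 [-1.    -0.001  0.   ]] yaw of tool y 63.77
```

All five keys are needed per row.

Request:
{"api": "servo_tool", "payload": {
  "motion": [
    {"hand": 0,"tx": 20,"ty": 0,"tz": 0,"turn": -0.1145},
    {"hand": 0,"tx": 20,"ty": 0,"tz": 0,"turn": -0.1145},
    {"hand": 0,"tx": 20,"ty": 0,"tz": 0,"turn": -0.1145},
    {"hand": 0,"tx": 20,"ty": 0,"tz": 0,"turn": -0.1145},
    {"hand": 0,"tx": 0,"ty": -30.3,"tz": 23.4,"turn": 0},
    {"hand": 0,"tx": 0,"ty": -30.3,"tz": 23.4,"turn": 0},
    {"hand": 0,"tx": 0,"ty": -30.3,"tz": 23.4,"turn": 0},
    {"hand": 0,"tx": 0,"ty": -30.3,"tz": 23.4,"turn": 0},
    {"hand": 0,"tx": 0,"ty": -30.3,"tz": 23.4,"turn": 0},
    {"hand": 0,"tx": 0,"ty": -30.3,"tz": 23.4,"turn": 0}
  ],
  "grip_force": 40
}}

```text
time_s: 0.98
position: [417.5, 377.2, 223.8]
orientation: [-0.0, 1.571, 0.0]
force: [0.9, 1.3, -0.4]
opening: 0.002
```

```bash
python3 - <<'E'
from h import *
go(472.6-56,378.3,105)
E
```

```text
t 0.9833 tcp [417.5 377.2 223.8] F [ 0.9  1.3 -0.4] op 0.0
tool shift to goal [118.8   1.1  -0.9] 
 [[-0. -0.  1.]
 [-0.  1.  0.]
 [-1. -0. -0.]] yaw of tool y 90.02
```

Request:
{"api": "servo_tool", "payload": {
  "motion": [
    {"hand": 0,"tx": 36,"ty": 1,"tz": -1,"turn": 0},
    {"hand": 0,"tx": 36,"ty": 0,"tz": 0,"turn": 0},
    {"hand": 0,"tx": 30,"ty": 0,"tz": 0,"turn": 0},
    {"hand": 0,"tx": 16,"ty": 0,"tz": 0,"turn": 0},
    {"hand": 0,"tx": 5,"ty": 0,"tz": 0,"turn": 0},
    {"hand": 0,"tx": 2,"ty": 0,"tz": 0,"turn": 0},
    {"hand": 0,"tx": 1,"ty": 0,"tz": 0,"turn": 0},
    {"hand": 0,"tx": 0,"ty": 0,"tz": 0,"turn": 0}
  ]
}}

```text
time_s: 1.65
position: [416.0, 380.2, 98.9]
orientation: [0.001, 1.57, 0.001]
force: [-0.8, -0.6, 0.2]
opening: -0.001
```

Request:
{"api": "servo_tool", "payload": {
  "motion": [
    {"hand": 0,"tx": 1,"ty": 0,"tz": 0,"turn": 0},
    {"hand": 0,"tx": 0,"ty": 0,"tz": 0,"turn": 0}
  ]
}}

```text
time_s: 1.82
position: [416.0, 380.1, 97.7]
orientation: [0.001, 1.57, 0.001]
force: [1.0, -0.1, -0.5]
opening: -0.001
```

Request:
{"api": "servo_tool", "payload": {
  "motion": [
    {"hand": 0,"tx": 1,"ty": 0,"tz": 0,"turn": 0},
    {"hand": 0,"tx": 0,"ty": 0,"tz": 0,"turn": 0}
  ]
}}

```text
time_s: 1.98
position: [415.8, 379.9, 96.2]
orientation: [0.0, 1.57, 0.0]
force: [0.6, -0.4, 0.0]
opening: -0.001
```

Request:
{"api": "servo_tool", "payload": {
  "motion": [
    {"hand": 0,"tx": 0.5,"ty": 0,"tz": 0,"turn": 0},
    {"hand": 0,"tx": 0,"ty": 0,"tz": 0,"turn": 0}
  ]
}}

```text
time_s: 2.15
position: [415.7, 379.8, 95.4]
orientation: [-0.0, 1.571, 0.0]
force: [0.6, 0.8, -0.4]
opening: -0.003
```

Request:
{"api": "servo_tool", "payload": {
  "motion": [
    {"hand": 0,"tx": 0.5,"ty": 0,"tz": 0,"turn": 0},
    {"hand": 0,"tx": 0,"ty": 0,"tz": 0,"turn": 0}
  ]
}}

```text
time_s: 2.32
position: [415.7, 379.8, 94.8]
orientation: [-0.0, 1.571, 0.0]
force: [-0.1, -0.6, -0.6]
opening: 0.0
```

Request:
{"api": "servo_tool", "payload": {
  "motion": [
    {"hand": 0,"tx": 0.5,"ty": 0,"tz": 0,"turn": 0},
    {"hand": 0,"tx": 0,"ty": 0,"tz": 0,"turn": 0}
  ]
}}

```text
time_s: 2.48
position: [415.7, 379.9, 94.7]
orientation: [-0.0, 1.571, 0.0]
force: [-1.7, -1.0, 6.2]
opening: 0.003
```

Request:
{"api": "servo_tool", "payload": {
  "motion": [
    {"hand": 0,"tx": 0.5,"ty": 0,"tz": 0,"turn": 0},
    {"hand": 0,"tx": 0,"ty": 0,"tz": 0,"turn": 0}
  ]
}}

```text
time_s: 2.65
position: [415.7, 379.9, 94.6]
orientation: [-0.0, 1.571, 0.0]
force: [-3.6, -3.2, 16.5]
opening: -0.001
```

Request:
{"api": "servo_tool", "payload": {
  "motion": [
    {"hand": 0,"tx": 0.5,"ty": 0,"tz": 0,"turn": 0},
    {"hand": 0,"tx": 0,"ty": 0,"tz": 0,"turn": 0}
  ]
}}

```text
time_s: 2.82
position: [415.7, 379.9, 94.5]
orientation: [0.0, 1.57, 0.0]
force: [-6.7, -5.3, 26.8]
opening: 0.0
```

Request:
{"api": "servo_tool", "payload": {
  "motion": [
    {"hand": 0,"tx": -30,"ty": 0,"tz": 0,"turn": 0},
    {"hand": 0,"tx": 0,"ty": -1,"tz": 37,"turn": 0},
    {"hand": 0,"tx": 0,"ty": 0,"tz": 38,"turn": 0},
    {"hand": 0,"tx": 0,"ty": 0,"tz": 38,"turn": 0},
    {"hand": 0,"tx": 15,"ty": 0,"tz": 0,"turn": 0},
    {"hand": 0,"tx": 10,"ty": 0,"tz": 0,"turn": 0},
    {"hand": 0,"tx": 3,"ty": 0,"tz": 0,"turn": 0},
    {"hand": 0,"tx": 1,"ty": 0,"tz": 0,"turn": 0},
    {"hand": 0,"tx": 1,"ty": 0,"tz": 0,"turn": 0},
    {"hand": 0,"tx": 0,"ty": 0,"tz": 0,"turn": 0}
  ]
}}

```text
time_s: 3.65
position: [528.7, 378.1, 94.6]
orientation: [-0.001, 1.57, -0.001]
force: [0.8, -9.4, 18.3]
opening: 0.001
```

Request:
{"api": "servo_tool", "payload": {
  "motion": [
    {"hand": 0,"tx": 0,"ty": 0,"tz": 0,"turn": 0}
  ]
}}

```text
time_s: 3.73
position: [528.6, 378.2, 94.6]
orientation: [-0.001, 1.57, -0.001]
force: [0.6, -10.2, 20.1]
opening: 0.003
```

Request:
{"api": "servo_tool", "payload": {
  "motion": [
    {"hand": 0,"tx": -30,"ty": 0,"tz": 0,"turn": 0},
    {"hand": 0,"tx": 0,"ty": 28,"tz": -28,"turn": 0},
    {"hand": 0,"tx": 0,"ty": 28,"tz": -28,"turn": 0},
    {"hand": 0,"tx": 0,"ty": 0,"tz": 0,"turn": 0.1208},
    {"hand": 0,"tx": 0,"ty": 0,"tz": 0,"turn": 0.1208},
    {"hand": 0,"tx": 0,"ty": 0,"tz": 0,"turn": 0.1208},
    {"hand": 0,"tx": 0,"ty": 0,"tz": 0,"turn": 0.1208},
    {"hand": 0,"tx": 0,"ty": 0,"tz": 0,"turn": 0.1208},
    {"hand": 0,"tx": 0,"ty": 0,"tz": 0,"turn": 0.1208},
    {"hand": 0,"tx": 0,"ty": 0,"tz": 0,"turn": 0.1208}
  ]
}}

```text
time_s: 4.57
position: [471.3, 435.2, 123.4]
orientation: [0.663, 1.468, -0.665]
force: [0.6, -0.1, -0.1]
opening: 0.0
```

Request:
{"api": "servo_tool", "payload": {
  "motion": [
    {"hand": 0,"tx": 0,"ty": 0,"tz": 0,"turn": 0.1208},
    {"hand": 0,"tx": 0,"ty": 0,"tz": 0,"turn": 0.1208},
    {"hand": 0,"tx": 0,"ty": 0,"tz": 0,"turn": 0.1208},
    {"hand": 0,"tx": 0,"ty": 0,"tz": 0,"turn": 0.1208},
    {"hand": 0,"tx": 0,"ty": 0,"tz": 0,"turn": 0.1208},
    {"hand": 0,"tx": 0,"ty": 0,"tz": 0,"turn": 0.1208},
    {"hand": 0,"tx": 0,"ty": 0,"tz": 0,"turn": 0}
  ]
}}

```text
time_s: 5.15
position: [471.2, 435.3, 123.2]
orientation: [1.211, 1.208, -1.213]
force: [-1.0, 1.3, -0.1]
opening: 0.001
```

```bash
python3 - <<'E'
from h import *
go(472.6,378.3+56,93.5); print(r.state()['qpos'].round(2))
E
```

```text
t 5.15 tcp [471.2 435.3 123.2] F [-1.   1.3 -0.1] op 0.0
tool shift to goal [29.7  1.4  1. ] 
 [[-0.001  1.    -0.004]
 [-0.001 -0.004 -1.   ]
 [-1.    -0.001  0.001]] yaw of tool y -0.24
[-1.02  0.8   0.29  1.68 -0.32  0.71 -0.58]
```

Axes now: tool y = world +x, tool z = world −y. Press +y point.

Request:
{"api": "servo_tool", "payload": {
  "motion": [
    {"hand": 0,"tx": 15,"ty": 1,"tz": 0,"turn": 0},
    {"hand": 0,"tx": 10,"ty": 0,"tz": 0,"turn": 0},
    {"hand": 0,"tx": 3,"ty": 0,"tz": 0,"turn": 0},
    {"hand": 0,"tx": 1,"ty": 0,"tz": 0,"turn": 0},
    {"hand": 0,"tx": 1,"ty": 0,"tz": 0,"turn": 0},
    {"hand": 0,"tx": 0,"ty": 0,"tz": 0,"turn": 0}
  ]
}}

```text
time_s: 5.65
position: [472.8, 434.7, 94.5]
orientation: [1.206, 1.212, -1.208]
force: [-12.8, -6.8, 36.1]
opening: -0.0
```

Request:
{"api": "servo_tool", "payload": {
  "motion": [
    {"hand": 0,"tx": 0,"ty": 0,"tz": 0,"turn": 0}
  ]
}}

```text
time_s: 5.73
position: [472.8, 434.7, 94.5]
orientation: [1.206, 1.212, -1.208]
force: [-12.7, -7.3, 36.1]
opening: -0.003
```

Request:
{"api": "servo_tool", "payload": {
  "motion": [
    {"hand": 0,"tx": -30,"ty": 0,"tz": 0,"turn": 0},
    {"hand": 0,"tx": 0,"ty": 0,"tz": 37,"turn": 0},
    {"hand": 0,"tx": 0,"ty": 0,"tz": 38,"turn": 0},
    {"hand": 0,"tx": 0,"ty": 0,"tz": 37,"turn": 0},
    {"hand": 0,"tx": 15,"ty": 0,"tz": 0,"turn": 0},
    {"hand": 0,"tx": 10,"ty": 0,"tz": 0,"turn": 0},
    {"hand": 0,"tx": 3,"ty": 0,"tz": 0,"turn": 0},
    {"hand": 0,"tx": 0.8,"ty": 0,"tz": 0,"turn": 0},
    {"hand": 0,"tx": 0.5,"ty": 0,"tz": 0,"turn": 0},
    {"hand": 0,"tx": 0,"ty": 0,"tz": 0,"turn": 0}
  ]
}}

```text
time_s: 6.57
position: [473.2, 322.2, 94.5]
orientation: [1.205, 1.21, -1.21]
force: [-8.0, -14.6, 30.0]
opening: 0.001
```

Request:
{"api": "servo_tool", "payload": {
  "motion": [
    {"hand": 0,"tx": 0,"ty": 0,"tz": 0,"turn": 0}
  ]
}}

```text
time_s: 6.65
position: [473.2, 322.3, 94.5]
orientation: [1.205, 1.21, -1.21]
force: [-7.4, -14.8, 30.4]
opening: -0.003
```

Request:
{"api": "servo_tool", "payload": {
  "motion": [
    {"hand": 0,"tx": -30,"ty": 0,"tz": 0,"turn": 0},
    {"hand": 0,"tx": 0,"ty": 7.5,"tz": 32,"turn": 0},
    {"hand": 0,"tx": 0,"ty": 7.5,"tz": 32,"turn": 0},
    {"hand": 0,"tx": 0,"ty": 7.5,"tz": 32,"turn": 0},
    {"hand": 0,"tx": 0,"ty": 7,"tz": 32,"turn": 0},
    {"hand": 0,"tx": 18,"ty": 0,"tz": 0,"turn": 0},
    {"hand": 0,"tx": 9,"ty": 0,"tz": 0,"turn": 0},
    {"hand": 0,"tx": 2,"ty": 0,"tz": 0,"turn": 0},
    {"hand": 0,"tx": 0.8,"ty": 0,"tz": 0,"turn": 0},
    {"hand": 0,"tx": 0,"ty": 0,"tz": 0,"turn": 0}
  ]
}}

```text
time_s: 7.48
position: [503.2, 195.1, 94.5]
orientation: [1.206, 1.21, -1.208]
force: [-2.8, -13.0, 20.3]
opening: 0.0
```

Request:
{"api": "servo_tool", "payload": {
  "motion": [
    {"hand": 0,"tx": 0,"ty": 0,"tz": 0,"turn": 0}
  ]
}}

```text
time_s: 7.57
position: [503.2, 195.0, 94.5]
orientation: [1.206, 1.21, -1.208]
force: [-2.4, -12.5, 19.9]
opening: 0.0
```

Firm there. Now its −y point.

Request:
{"api": "servo_tool", "payload": {
  "motion": [
    {"hand": 0,"tx": -30,"ty": -0.5,"tz": 0,"turn": 0},
    {"hand": 0,"tx": 0,"ty": 0,"tz": 37,"turn": 0},
    {"hand": 0,"tx": 0,"ty": 0,"tz": 38,"turn": 0},
    {"hand": 0,"tx": 0,"ty": 0,"tz": 38,"turn": 0},
    {"hand": 0,"tx": 18,"ty": 0,"tz": 0,"turn": 0},
    {"hand": 0,"tx": 9,"ty": 0,"tz": 0,"turn": 0},
    {"hand": 0,"tx": 2,"ty": 0,"tz": 0,"turn": 0},
    {"hand": 0,"tx": 1,"ty": 0,"tz": 0,"turn": 0},
    {"hand": 0,"tx": 0,"ty": 0,"tz": 0,"turn": 0},
    {"hand": 0,"tx": 0,"ty": 0,"tz": 0,"turn": 0}
  ]
}}

```text
time_s: 8.4
position: [502.8, 83.4, 94.5]
orientation: [1.207, 1.211, -1.207]
force: [-0.5, 0.8, 2.7]
opening: 0.0
```

Request:
{"api": "servo_tool", "payload": {
  "motion": [
    {"hand": 0,"tx": 1,"ty": 0,"tz": 0,"turn": 0},
    {"hand": 0,"tx": 0,"ty": 0,"tz": 0,"turn": 0}
  ]
}}

```text
time_s: 8.57
position: [502.8, 82.7, 93.5]
orientation: [1.208, 1.21, -1.208]
force: [-2.2, 1.4, 4.8]
opening: -0.001
```

Request:
{"api": "servo_tool", "payload": {
  "motion": [
    {"hand": 0,"tx": 1,"ty": 0,"tz": 0,"turn": 0},
    {"hand": 0,"tx": 0,"ty": 0,"tz": 0,"turn": 0}
  ]
}}

```text
time_s: 8.73
position: [502.9, 82.5, 93.0]
orientation: [1.209, 1.21, -1.208]
force: [-7.4, 1.6, 22.0]
opening: -0.0
```

Request:
{"api": "servo_tool", "payload": {
  "motion": [
    {"hand": 0,"tx": 1,"ty": 0,"tz": 0,"turn": 0},
    {"hand": 0,"tx": 0,"ty": 0,"tz": 0,"turn": 0}
  ]
}}

```text
time_s: 8.9
position: [502.9, 82.3, 92.7]
orientation: [1.209, 1.21, -1.208]
force: [-11.6, 1.4, 40.0]
opening: 0.002
```

Request:
{"api": "servo_tool", "payload": {
  "motion": [
    {"hand": 0,"tx": -33,"ty": 0,"tz": 0,"turn": 0},
    {"hand": 0,"tx": 0,"ty": 2,"tz": 34,"turn": 0},
    {"hand": 0,"tx": 0,"ty": 2,"tz": 35,"turn": 0},
    {"hand": 0,"tx": 0,"ty": 2,"tz": 35,"turn": 0},
    {"hand": 0,"tx": 18,"ty": 0,"tz": 0,"turn": 0},
    {"hand": 0,"tx": 9,"ty": 0,"tz": 0,"turn": 0},
    {"hand": 0,"tx": 2,"ty": 0,"tz": 0,"turn": 0},
    {"hand": 0,"tx": 1,"ty": 0,"tz": 0,"turn": 0},
    {"hand": 0,"tx": 0,"ty": 0,"tz": 0,"turn": 0},
    {"hand": 0,"tx": 0,"ty": 0,"tz": 0,"turn": 0}
  ]
}}

```text
time_s: 9.73
position: [509.1, -21.4, 94.7]
orientation: [1.208, 1.21, -1.208]
force: [-0.4, -2.4, 3.6]
opening: -0.002
```

Request:
{"api": "servo_tool", "payload": {
  "motion": [
    {"hand": 0,"tx": 1,"ty": 0,"tz": 0,"turn": 0},
    {"hand": 0,"tx": 0,"ty": 0,"tz": 0,"turn": 0}
  ]
}}

```text
time_s: 9.9
position: [509.6, -21.2, 94.2]
orientation: [1.209, 1.209, -1.207]
force: [-2.3, -1.2, 19.7]
opening: 0.004
```

Request:
{"api": "servo_tool", "payload": {
  "motion": [
    {"hand": 0,"tx": -31,"ty": 0,"tz": 0,"turn": 0},
    {"hand": 0,"tx": 0,"ty": 0,"tz": 37,"turn": 0},
    {"hand": 0,"tx": 0,"ty": 0,"tz": 38,"turn": 0},
    {"hand": 0,"tx": 0,"ty": 0,"tz": 37,"turn": 0},
    {"hand": 0,"tx": 18,"ty": 0,"tz": 0,"turn": 0},
    {"hand": 0,"tx": 9,"ty": 0,"tz": 0,"turn": 0},
    {"hand": 0,"tx": 2,"ty": 0,"tz": 0,"turn": 0},
    {"hand": 0,"tx": 1,"ty": 0,"tz": 0,"turn": 0},
    {"hand": 0,"tx": 0,"ty": 0,"tz": 0,"turn": 0},
    {"hand": 0,"tx": 0,"ty": 0,"tz": 0,"turn": 0}
  ]
}}

```text
time_s: 10.73
position: [509.2, -132.7, 94.7]
orientation: [1.207, 1.211, -1.207]
force: [-1.1, -1.8, 3.8]
opening: -0.001
```

Request:
{"api": "servo_tool", "payload": {
  "motion": [
    {"hand": 0,"tx": 1,"ty": 0,"tz": 0,"turn": 0},
    {"hand": 0,"tx": 0,"ty": 0,"tz": 0,"turn": 0}
  ]
}}

```text
time_s: 10.9
position: [509.2, -132.7, 94.5]
orientation: [1.207, 1.211, -1.207]
force: [-7.7, -2.0, 27.0]
opening: 0.002
```

Request:
{"api": "servo_tool", "payload": {
  "motion": [
    {"hand": 0,"tx": -31,"ty": 0,"tz": 0,"turn": 0},
    {"hand": 0,"tx": 0,"ty": 28,"tz": -27,"turn": 0},
    {"hand": 0,"tx": 0,"ty": 28,"tz": -27,"turn": 0},
    {"hand": 0,"tx": 0,"ty": 0,"tz": 0,"turn": -0.1208},
    {"hand": 0,"tx": 0,"ty": 0,"tz": 0,"turn": -0.1208},
    {"hand": 0,"tx": 0,"ty": 0,"tz": 0,"turn": -0.1208},
    {"hand": 0,"tx": 0,"ty": 0,"tz": 0,"turn": -0.1208},
    {"hand": 0,"tx": 0,"ty": 0,"tz": 0,"turn": -0.1208},
    {"hand": 0,"tx": 0,"ty": 0,"tz": 0,"turn": -0.1208},
    {"hand": 0,"tx": 0,"ty": 0,"tz": 0,"turn": -0.1208}
  ]
}}

```text
time_s: 11.73
position: [565.1, -77.8, 124.5]
orientation: [0.56, 1.498, -0.56]
force: [-1.1, -0.7, -0.4]
opening: -0.004
```

Request:
{"api": "servo_tool", "payload": {
  "motion": [
    {"hand": 0,"tx": 0,"ty": 0,"tz": 0,"turn": -0.1208},
    {"hand": 0,"tx": 0,"ty": 0,"tz": 0,"turn": -0.1208},
    {"hand": 0,"tx": 0,"ty": 0,"tz": 0,"turn": -0.1208},
    {"hand": 0,"tx": 0,"ty": 0,"tz": 0,"turn": -0.1208},
    {"hand": 0,"tx": 0,"ty": 0,"tz": 0,"turn": -0.1208},
    {"hand": 0,"tx": 0,"ty": 0,"tz": 0,"turn": -0.1208},
    {"hand": 0,"tx": 0,"ty": 0,"tz": 0,"turn": 0}
  ]
}}

```text
time_s: 12.32
position: [565.0, -78.3, 124.5]
orientation: [-0.007, 1.571, 0.007]
force: [-0.3, 0.1, -0.6]
opening: -0.005
```

```bash
python3 - <<'E'
from h import *
go(509.2+56,-78.7,94); print(r.state()['qpos'].round(2))
E
```

```text
t 12.3167 tcp [565.  -78.3 124.5] F [-0.3  0.1 -0.6] op -0.01
tool shift to goal [30.5 -0.4  0.2] 
 [[-0.    -0.009  1.   ]
 [ 0.     1.     0.009]
 [-1.     0.    -0.   ]] yaw of tool y 90.5
[ 0.2   0.69 -0.23  1.86  0.25  0.62  1.39]
```

Request:
{"api": "servo_tool", "payload": {
  "motion": [
    {"hand": 0,"tx": 18,"ty": 0,"tz": 0,"turn": 0},
    {"hand": 0,"tx": 9,"ty": 0,"tz": 0,"turn": 0},
    {"hand": 0,"tx": 2,"ty": 0,"tz": 0,"turn": 0},
    {"hand": 0,"tx": 1,"ty": 0,"tz": 0,"turn": 0},
    {"hand": 0,"tx": 0,"ty": 0,"tz": 0,"turn": 0},
    {"hand": 0,"tx": 0,"ty": 0,"tz": 0,"turn": 0}
  ]
}}

```text
time_s: 12.82
position: [565.1, -79.9, 94.7]
orientation: [0.0, 1.571, -0.0]
force: [0.7, 0.4, -0.3]
opening: -0.006
```

Request:
{"api": "servo_tool", "payload": {
  "motion": [
    {"hand": 0,"tx": 1,"ty": 0,"tz": 0,"turn": 0},
    {"hand": 0,"tx": 0,"ty": 0,"tz": 0,"turn": 0}
  ]
}}

```text
time_s: 12.98
position: [565.4, -80.0, 93.7]
orientation: [0.0, 1.57, 0.0]
force: [0.7, 2.1, 3.9]
opening: -0.001
```

Request:
{"api": "servo_tool", "payload": {
  "motion": [
    {"hand": 0,"tx": 1,"ty": 0,"tz": 0,"turn": 0},
    {"hand": 0,"tx": 0,"ty": 0,"tz": 0,"turn": 0}
  ]
}}

```text
time_s: 13.15
position: [565.7, -80.0, 92.9]
orientation: [0.0, 1.569, 0.0]
force: [2.3, 1.0, 9.9]
opening: -0.003
```

Request:
{"api": "servo_tool", "payload": {
  "motion": [
    {"hand": 0,"tx": -40,"ty": 0,"tz": 0,"turn": 0},
    {"hand": 0.75,"tx": 0,"ty": 30.7,"tz": -24.5,"turn": 0},
    {"hand": 0.75,"tx": 0,"ty": 30.7,"tz": -24.5,"turn": 0},
    {"hand": 0.75,"tx": 0,"ty": 30.7,"tz": -24.5,"turn": 0},
    {"hand": 0.75,"tx": 0,"ty": 30.7,"tz": -24.5,"turn": 0},
    {"hand": 0.75,"tx": 0,"ty": 30.7,"tz": -24.5,"turn": 0},
    {"hand": 0.75,"tx": 0,"ty": 30.7,"tz": -24.5,"turn": 0},
    {"hand": 0.75,"tx": 0,"ty": 0,"tz": 0,"turn": -0.101},
    {"hand": 0.75,"tx": 0,"ty": 0,"tz": 0,"turn": -0.101},
    {"hand": 0.75,"tx": 0,"ty": 0,"tz": 0,"turn": -0.101}
  ]
}}

```text
time_s: 13.98
position: [417.5, 104.9, 132.4]
orientation: [-0.244, 1.557, 0.243]
force: [0.4, -0.2, 0.4]
opening: 0.746
```

Request:
{"api": "servo_tool", "payload": {
  "motion": [
    {"hand": 0.75,"tx": 0,"ty": 0,"tz": 0,"turn": -0.101},
    {"hand": 0.75,"tx": 0,"ty": 0,"tz": 0,"turn": 0}
  ]
}}

```text
time_s: 14.15
position: [417.9, 103.9, 132.3]
orientation: [-0.321, 1.547, 0.321]
force: [0.0, -0.4, 0.1]
opening: 0.751
```

```bash
python3 - <<'E'
from h import *
print(r.state()['qpos'].round(2))
for n in("top","scene"):
    im,d=cams.grab_frame(n); cv2.imwrite(f"pics/{n}1.png",im)
    if n=="top":
        P=pts(n,d)
        for c in [(472.6,378.3),(502.3,137.5),(509.2,-78.7)]:
            rr=np.hypot(P[...,0]-c[0],P[...,1]-c[1]); m=(rr<60)&(d>0)&(P[...,2]>29)&(P[...,2]<42); q=P[m]
            print('hub',q.mean(0).round(1),m.sum())
        for x,y,a in covers(n,im):
            if 95<min(a) and max(a)<170: print(n,np.round([x,y,*a],1))
go(419,104,76)
E
```

```text
[-0.15  0.54 -0.3   2.21  0.36  0.43  1.24]
hub [474.1 376.5  34.4] 390
hub [507.1 141.1  34.3] 318
hub [509.2 -79.2  34.4] 392
top [472.8 378.2 130.5 131.2]
top [508.9 -78.9 130.6 131.6]
t 14.25 tcp [417.9 103.8 132.3] F [ 0.9  0.1 -0.7] op 0.75
tool shift to goal [56.3 -0.2  1.1] 
 [[-0.    -0.389  0.921]
 [-0.     0.921  0.389]
 [-1.     0.    -0.   ]] yaw of tool y 112.92
```

View pics/top1.png

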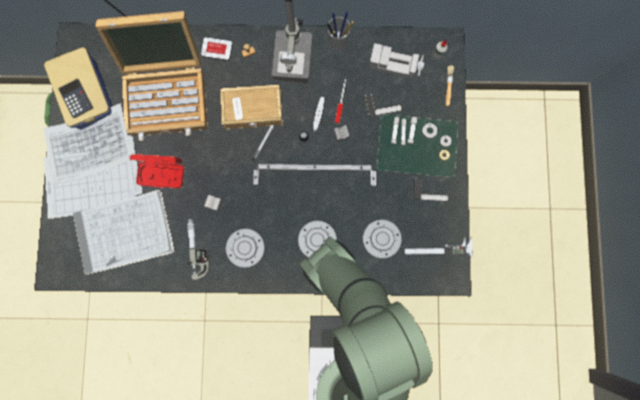

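View pics/scene1.png

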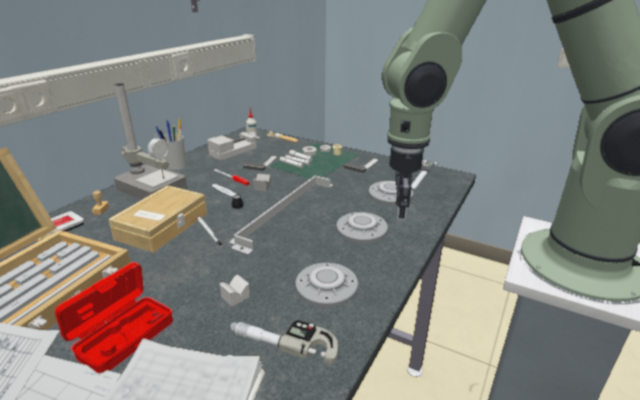

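Request:
{"api": "servo_tool", "payload": {
  "motion": [
    {"hand": 0.75,"tx": 30,"ty": 0,"tz": 0,"turn": 0},
    {"hand": 0.75,"tx": 20,"ty": 0,"tz": 0,"turn": 0},
    {"hand": 0.75,"tx": 6,"ty": 0,"tz": 0,"turn": 0},
    {"hand": 0.75,"tx": 0,"ty": 0,"tz": 0,"turn": 0},
    {"hand": 0.75,"tx": 0,"ty": 0,"tz": 8,"turn": 0},
    {"hand": 0.75,"tx": 0,"ty": 0,"tz": 6,"turn": 0},
    {"hand": 0.75,"tx": 0,"ty": 0,"tz": 5,"turn": 0},
    {"hand": 0.75,"tx": 0,"ty": 0,"tz": 5,"turn": 0},
    {"hand": 0.75,"tx": 0,"ty": 0,"tz": 5,"turn": 0},
    {"hand": 0.75,"tx": 0,"ty": 0,"tz": 5,"turn": 0}
  ]
}}

```text
time_s: 15.08
position: [449.5, 117.3, 76.6]
orientation: [-0.317, 1.548, 0.316]
force: [-3.3, -2.2, 2.4]
opening: 0.751
```

```bash
python3 - <<'E'
from h import *
go(610,183.6,76)
im,d=cams.grab_frame("scene"); cv2.imwrite("pics/s2.png",cv2.resize(im[150:330,220:460],None,fx=3,fy=3,interpolation=cv2.INTER_CUBIC))
im0=cv2.imread("pics/scene0.png");cv2.imwrite("pics/rail.png",cv2.resize(im[160:260,220:340],None,fx=6,fy=6,interpolation=cv2.INTER_CUBIC))
E
```

```text
t 15.0833 tcp [449.5 117.3  76.6] F [-3.3 -2.2  2.4] op 0.75
tool shift to goal [  0.5  -2.1 173.6] 
 [[-0.    -0.393  0.92 ]
 [-0.     0.92   0.393]
 [-1.    -0.    -0.   ]] yaw of tool y 113.12
```

View pics/s2.png

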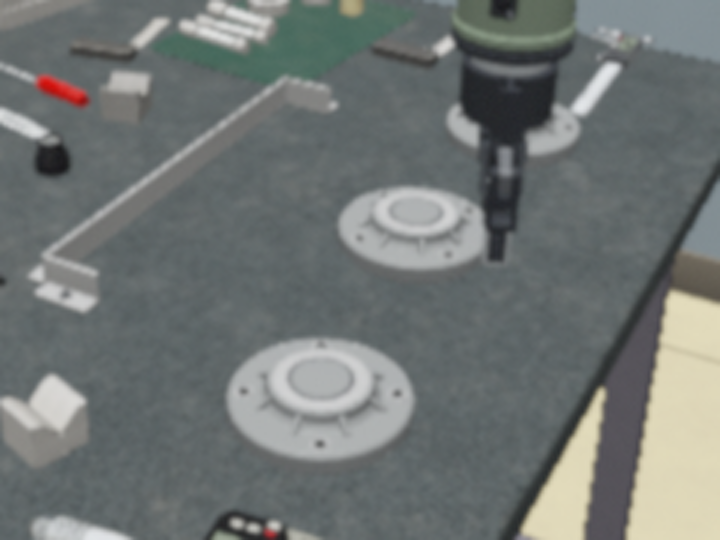

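View pics/rail.png

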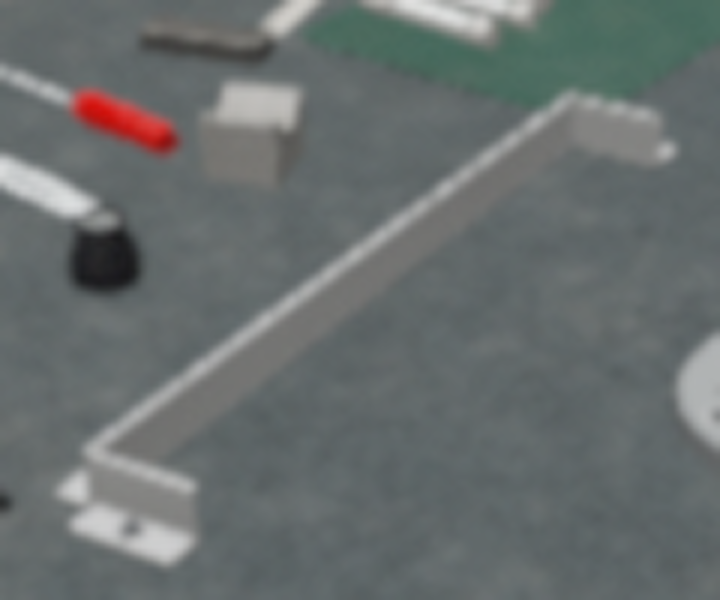

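Request:
{"api": "servo_tool", "payload": {
  "motion": [
    {"hand": 0.75,"tx": 0,"ty": 0,"tz": 8,"turn": 0},
    {"hand": 0.75,"tx": 0,"ty": 0,"tz": 12,"turn": 0},
    {"hand": 0.75,"tx": 0,"ty": 0,"tz": 14,"turn": 0},
    {"hand": 0.75,"tx": 0,"ty": 0,"tz": 14,"turn": 0},
    {"hand": 0.75,"tx": 0,"ty": 0,"tz": 14,"turn": 0},
    {"hand": 0.75,"tx": 0,"ty": 0,"tz": 14,"turn": 0},
    {"hand": 0.75,"tx": 0,"ty": 0,"tz": 14,"turn": 0},
    {"hand": 0.75,"tx": 0,"ty": 0,"tz": 10,"turn": 0},
    {"hand": 0.75,"tx": 0,"ty": 0,"tz": 8,"turn": 0},
    {"hand": 0.75,"tx": 0,"ty": 0,"tz": 4,"turn": 0}
  ]
}}

```text
time_s: 15.97
position: [552.8, 161.8, 76.2]
orientation: [-0.317, 1.547, 0.317]
force: [-3.9, -0.7, 1.0]
opening: 0.752
```

```bash
cat >> h.py <<'E'
def hub(n="scene"):
    # top disc edge of hubs/flanges from depth: points at rim height
    im,d=cams.grab_frame(n); P=pts(n,d); return im,d,P
E
python3 - <<'E'
from h import *
go(610,183.6,76)
im,d=cams.grab_frame("top"); cv2.imwrite("pics/t3.png",im); P=pts("top",d)
m=(d>0)&(P[...,2]>14)&(P[...,2]<42)&(P[...,0]>450)&(P[...,0]<735)&(P[...,1]>60)&(P[...,1]<300)
q=P[m]; print(q.min(0),q.max(0),len(q))
im,d=cams.grab_frame("scene");cv2.imwrite("pics/s3.png",cv2.resize(im[150:330,220:460],None,fx=3,fy=3,interpolation=cv2.INTER_CUBIC))
P=pts("scene",d)
m=(d>0)&(P[...,2]>29)&(P[...,2]<40)&(P[...,0]>530)&(P[...,0]<720)&(P[...,1]>60)&(P[...,1]<300)
q=P[m]; print(q.min(0),q.max(0),q.mean(0),len(q))
E
```

```text
t 15.9667 tcp [552.8 161.8  76.2] F [-3.9 -0.7  1. ] op 0.75
tool shift to goal [ 0.2 -2.5 61.2] 
 [[ 0.    -0.393  0.919]
 [ 0.     0.919  0.393]
 [-1.     0.     0.   ]] yaw of tool y 113.16
[610.03445996 176.4770678   14.19783621] [676.87260381 250.36145292  39.49483972] 217
[530.67841187 154.70303041  29.03909917] [650.88625873 227.62056761  39.82809379] [607.34622051 195.13998056  33.31681717] 408
```

View pics/s3.png

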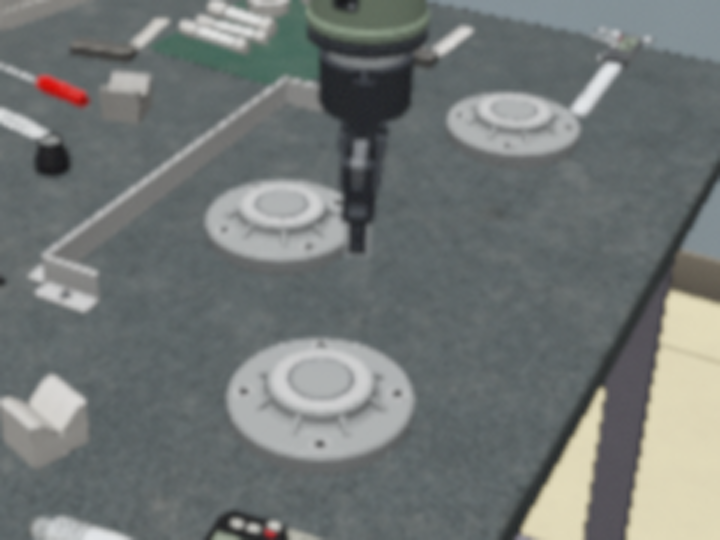

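View pics/t3.png

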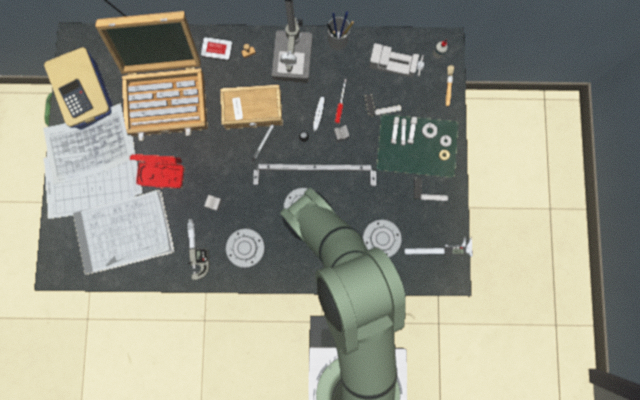

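```bash
python3 - <<'E'
from h import *
print(ray("scene",220+282/3-.3,150+203/3-.3,34))
print(ray("scene",220+320/3-.3,150+377/3-.3,34), ray("scene",220+517/3-.3,150+107/3-.3,34))
E
```

```text
[614.75907809 187.93427298  34.        ]
[474.63828562 377.72159091  34.        ] [508.76231737 -85.08079788  34.        ]
```

Request:
{"api": "servo_tool", "payload": {
  "motion": [
    {"hand": 0.75,"tx": 0,"ty": 0,"tz": 8,"turn": 0},
    {"hand": 0.75,"tx": 0,"ty": 0,"tz": 10,"turn": 0},
    {"hand": 0.75,"tx": 0,"ty": 0,"tz": 10,"turn": 0},
    {"hand": 0.75,"tx": 0,"ty": 0,"tz": 10,"turn": 0},
    {"hand": 0.75,"tx": 0,"ty": 0,"tz": 8,"turn": 0},
    {"hand": 0.75,"tx": 0,"ty": 0,"tz": 6,"turn": 0},
    {"hand": 0.75,"tx": 0,"ty": 0,"tz": 4,"turn": 0},
    {"hand": 0.75,"tx": 0,"ty": 0,"tz": 3,"turn": 0},
    {"hand": 0.75,"tx": 0,"ty": 0,"tz": 0,"turn": 0}
  ]
}}

```text
time_s: 16.82
position: [606.7, 184.9, 76.3]
orientation: [-0.317, 1.547, 0.317]
force: [-0.1, -0.3, -0.2]
opening: 0.749
```

Request:
{"api": "servo_tool", "payload": {
  "motion": [
    {"hand": 0.75,"tx": 0,"ty": 0,"tz": -12,"turn": 0},
    {"hand": 0.75,"tx": 0,"ty": 0,"tz": -30,"turn": 0},
    {"hand": 0.75,"tx": -20,"ty": 0,"tz": -30,"turn": 0},
    {"hand": 0.75,"tx": -20,"ty": 0,"tz": -35,"turn": 0},
    {"hand": 0.75,"tx": -20,"ty": 0,"tz": -35,"turn": 0},
    {"hand": 0.75,"tx": 0,"ty": 0,"tz": -30,"turn": 0}
  ]
}}

```text
time_s: 17.32
position: [447.2, 116.4, 139.0]
orientation: [-0.317, 1.544, 0.317]
force: [3.7, 0.7, 1.1]
opening: 0.753
```

```bash
python3 - <<'E'
from h import *
im,d=cams.grab_frame("top"); cv2.imwrite("pics/t4.png",im)
for x,y,a in covers("top",im):
    if 95<min(a) and max(a)<170: print(np.round([x,y,*a],1))
P=pts("top",d)
m=(d>0)&(P[...,2]>29)&(P[...,2]<40)&(P[...,0]>620)&(P[...,0]<720)&(P[...,1]>160)&(P[...,1]<260)
q=P[m];print(q.mean(0),len(q))
go(439,-136,130)
print(r.state()['qpos'].round(2))
E
```

```text
[472.8 378.2 130.8 131.2]
[508.8 -78.8 131.  131.3]
[668.1 211.1 130.8 130.9]
[668.5739047 211.2512639  33.7253181] 346
t 17.3667 tcp [442.3 113.8 137.6] F [-2.2 -2.1 -1.6] op 0.75
tool shift to goal [   8.1 -228.4 -101.1] 
 [[-0.001 -0.393  0.92 ]
 [-0.002  0.92   0.393]
 [-1.    -0.001 -0.002]] yaw of tool y 113.12
[-0.14  0.56 -0.31  2.15  0.36  0.49  1.25]
```

View pics/t4.png

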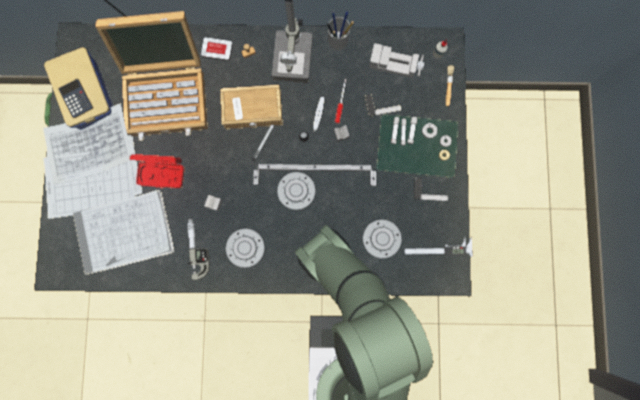

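Request:
{"api": "servo_tool", "payload": {
  "motion": [
    {"hand": 0.75,"tx": 0,"ty": -33.1,"tz": -14.2,"turn": 0},
    {"hand": 0.75,"tx": 0,"ty": -33.1,"tz": -14.2,"turn": 0},
    {"hand": 0.75,"tx": 0,"ty": -33.1,"tz": -14.2,"turn": 0},
    {"hand": 0.75,"tx": 0,"ty": -33.1,"tz": -14.2,"turn": 0},
    {"hand": 0.75,"tx": 0,"ty": -33.1,"tz": -14.2,"turn": 0},
    {"hand": 0.75,"tx": 0,"ty": -33.1,"tz": -14.2,"turn": 0},
    {"hand": 0.75,"tx": 0,"ty": -33.1,"tz": -14.2,"turn": 0},
    {"hand": 0.75,"tx": 0,"ty": 0,"tz": 0,"turn": -0.105},
    {"hand": 0.75,"tx": 0,"ty": 0,"tz": 0,"turn": -0.105},
    {"hand": 0.75,"tx": 0,"ty": 0,"tz": 0,"turn": -0.105}
  ]
}}

```text
time_s: 18.2
position: [448.0, -135.8, 136.4]
orientation: [-0.566, 1.495, 0.565]
force: [0.9, -0.0, -1.5]
opening: 0.751
```

Request:
{"api": "servo_tool", "payload": {
  "motion": [
    {"hand": 0.75,"tx": 0,"ty": 0,"tz": 0,"turn": 0},
    {"hand": 0.75,"tx": 0,"ty": 0,"tz": 0,"turn": 0}
  ]
}}

```text
time_s: 18.37
position: [448.0, -135.2, 136.3]
orientation: [-0.56, 1.497, 0.56]
force: [0.4, -0.2, -0.2]
opening: 0.757
```

```bash
python3 - <<'E'
from h import *
go(441,-138,76)
print(r.state()['qpos'].round(2))
E
```

```text
t 18.3667 tcp [ 448.  -135.2  136.3] F [ 0.4 -0.2 -0.2] op 0.76
tool shift to goal [60.3  2.4 -7.1] 
 [[ 0.    -0.656  0.755]
 [ 0.     0.755  0.656]
 [-1.    -0.     0.   ]] yaw of tool y 131.0
[ 0.5   0.58 -0.43  2.11  0.47  0.53  2.01]
```

Request:
{"api": "servo_tool", "payload": {
  "motion": [
    {"hand": 0.75,"tx": 0,"ty": 30.6,"tz": 7.4,"turn": 0},
    {"hand": 0.75,"tx": 0,"ty": 30.6,"tz": 7.4,"turn": 0},
    {"hand": 0.75,"tx": 0,"ty": 0,"tz": 0,"turn": 0.1022},
    {"hand": 0.75,"tx": 0,"ty": 0,"tz": 0,"turn": 0.1022},
    {"hand": 0.75,"tx": 0,"ty": 0,"tz": 0,"turn": 0.1022},
    {"hand": 0.75,"tx": 0,"ty": 0,"tz": 0,"turn": 0.1022},
    {"hand": 0.75,"tx": 0,"ty": 0,"tz": 0,"turn": 0.1022},
    {"hand": 0.75,"tx": 0,"ty": 0,"tz": 0,"turn": 0.1022},
    {"hand": 0.75,"tx": 0,"ty": 0,"tz": 0,"turn": 0.1022},
    {"hand": 0.75,"tx": 0,"ty": 0,"tz": 0,"turn": 0}
  ]
}}

```text
time_s: 19.2
position: [419.0, -79.0, 136.5]
orientation: [0.003, 1.57, -0.004]
force: [-0.2, 0.6, -0.0]
opening: 0.754
```

```bash
python3 - <<'E'
from h import *
go(419,-79,76)
print(r.state()['qpos'].round(2))
im,d=cams.grab_frame("top"); P=pts("top",d)
m=(d>0)&(P[...,2]>7)&(P[...,2]<40)&(P[...,0]>430)&(P[...,0]<520)&(P[...,1]>-260)&(P[...,1]<-150)
q=P[m];print(q.min(0),q.max(0))
E
```

```text
t 19.2 tcp [419.  -79.  136.5] F [-0.2  0.6 -0. ] op 0.75
tool shift to goal [60.5  0.  -0.1] 
 [[ 0.001  0.004  1.   ]
 [-0.     1.    -0.004]
 [-1.    -0.     0.001]] yaw of tool y 89.75
[ 0.22  0.52 -0.23  2.22  0.28  0.42  1.34]
[ 465.86819653 -259.0531264     7.02708887] [ 518.67182459 -158.89872078   15.97285419]
```

Request:
{"api": "servo_tool", "payload": {
  "motion": [
    {"hand": 0.75,"tx": 35,"ty": 0,"tz": 0,"turn": 0},
    {"hand": 0.75,"tx": 20,"ty": 0,"tz": 0,"turn": 0},
    {"hand": 0.75,"tx": 5,"ty": 0,"tz": 5,"turn": 0},
    {"hand": 0.75,"tx": 0,"ty": 0,"tz": 9,"turn": 0},
    {"hand": 0.75,"tx": 0,"ty": 0,"tz": 6,"turn": 0},
    {"hand": 0.75,"tx": 0,"ty": 0,"tz": 8,"turn": 0},
    {"hand": 0.75,"tx": 0,"ty": 0,"tz": 12,"turn": 0},
    {"hand": 0.75,"tx": 0,"ty": 0,"tz": 12,"turn": 0},
    {"hand": 0.75,"tx": 0,"ty": 0,"tz": 10,"turn": 0},
    {"hand": 0.75,"tx": 0,"ty": 0,"tz": 8,"turn": 0}
  ]
}}

```text
time_s: 20.08
position: [490.3, -79.2, 77.4]
orientation: [-0.003, 1.569, 0.003]
force: [-2.7, -0.3, -0.2]
opening: 0.749
```

Request:
{"api": "servo_tool", "payload": {
  "motion": [
    {"hand": 0.75,"tx": 0,"ty": 0,"tz": 0,"turn": 0},
    {"hand": 0.75,"tx": 0,"ty": 0,"tz": -15,"turn": 0},
    {"hand": 0.75,"tx": -5,"ty": 0,"tz": -20,"turn": 0},
    {"hand": 0.75,"tx": -30,"ty": 0,"tz": 0,"turn": 0},
    {"hand": 0.75,"tx": -30,"ty": 0,"tz": 0,"turn": 0},
    {"hand": 0.75,"tx": 0,"ty": 0,"tz": 0,"turn": 0}
  ]
}}

```text
time_s: 20.58
position: [455.2, -79.4, 145.8]
orientation: [-0.003, 1.565, 0.002]
force: [2.8, -0.7, 0.8]
opening: 0.749
```

```bash
python3 - <<'E'
from h import *
im,d=cams.grab_frame("top"); cv2.imwrite("pics/t5.png",im); P=pts("top",d)
for x,y,a in covers("top",im):
    if 80<min(a) and max(a)<190: print(np.round([x,y,*a],1))
m=(d>0)&(P[...,2]>29)&(P[...,2]<40)&(P[...,0]>480)&(P[...,0]<650)&(P[...,1]>-200)&(P[...,1]<0)
q=P[m];print(q.mean(0),len(q),q.max(0))
im,d=cams.grab_frame("scene");cv2.imwrite("pics/s5.png",cv2.resize(im[150:330,220:460],None,fx=3,fy=3,interpolation=cv2.INTER_CUBIC))
st()
E
```

```text
[ 294.4 -261.4  108.1  136.5]
[472.6 378.2 130.8 131.6]
[667.8 211.2 130.7 131.3]
[1172.7  502.5   93.3  122.1]
[559.91830511 -79.66031197  34.18540358] 365 [606.44038149 -32.19920638  39.99108464]
t 20.6833 tcp [454.4 -79.4 142.8] F [ 0.   0.2 -0.5] op 0.75
```

View pics/t5.png

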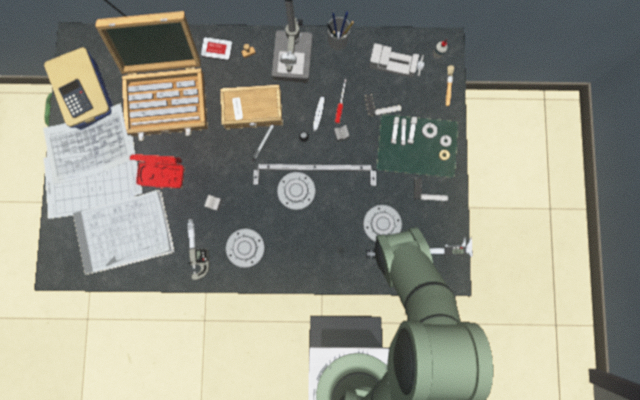

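View pics/s5.png

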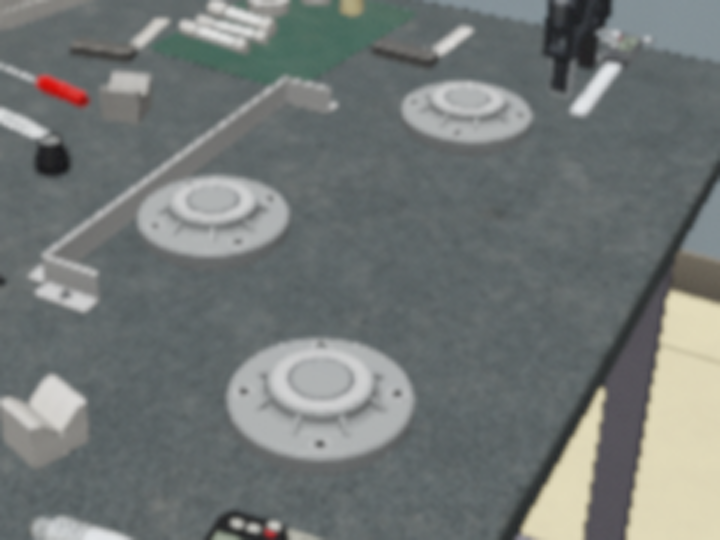

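Request:
{"api": "servo_tool", "payload": {
  "motion": [
    {"hand": 0.75,"tx": 0,"ty": -34.8,"tz": 22.3,"turn": 0},
    {"hand": 0.75,"tx": 0,"ty": -34.8,"tz": 22.3,"turn": 0},
    {"hand": 0.75,"tx": 0,"ty": 0,"tz": 0,"turn": -0.111},
    {"hand": 0.75,"tx": 0,"ty": 0,"tz": 0,"turn": -0.111},
    {"hand": 0.75,"tx": 0,"ty": 0,"tz": 0,"turn": -0.111},
    {"hand": 0.75,"tx": 0,"ty": 0,"tz": 0,"turn": -0.111},
    {"hand": 0.75,"tx": 0,"ty": 0,"tz": 0,"turn": -0.111},
    {"hand": 0.75,"tx": 0,"ty": 0,"tz": 0,"turn": -0.111},
    {"hand": 0.75,"tx": 0,"ty": 0,"tz": 0,"turn": -0.111},
    {"hand": 0.75,"tx": 0,"ty": 0,"tz": 0,"turn": -0.111}
  ]
}}

```text
time_s: 21.52
position: [498.3, -148.5, 140.6]
orientation: [-0.7, 1.456, 0.701]
force: [0.3, 0.3, 0.2]
opening: 0.752
```

Request:
{"api": "servo_tool", "payload": {
  "motion": [
    {"hand": 0.75,"tx": 0,"ty": 0,"tz": 0,"turn": 0}
  ]
}}

```text
time_s: 21.6
position: [498.2, -148.6, 140.5]
orientation: [-0.7, 1.456, 0.701]
force: [-0.4, 0.0, -0.7]
opening: 0.747
```

```bash
python3 - <<'E'
from h import *
go(499,-149,76)
print(r.state()['qpos'].round(2), ray("scene",220+468/3-.3,150+98/3-.3,34))
im,d=cams.grab_frame("top")
for x,y,a in covers("top",im):
    if 80<min(a) and max(a)<190: print(np.round([x,y,*a],1))
im,d=cams.grab_frame("scene");cv2.imwrite("pics/s6.png",cv2.resize(im[150:330,220:460],None,fx=3,fy=3,interpolation=cv2.INTER_CUBIC))
E
```

```text
t 21.6 tcp [ 498.2 -148.6  140.5] F [-0.4  0.  -0.7] op 0.75
tool shift to goal [64.5 -0.9  0.2] 
 [[-0.001 -0.782  0.624]
 [ 0.001  0.624  0.782]
 [-1.     0.001 -0.   ]] yaw of tool y 141.41
[ 0.54  0.64 -0.49  1.98  0.5   0.64  2.19] [558.00625035 -79.45920871  34.        ]
[472.5 378.2 130.7 131.9]
[559.  -80.2 130.  131.6]
[667.8 211.2 131.2 131.3]
[1172.3  502.8   93.2  123.6]
```

View pics/s6.png

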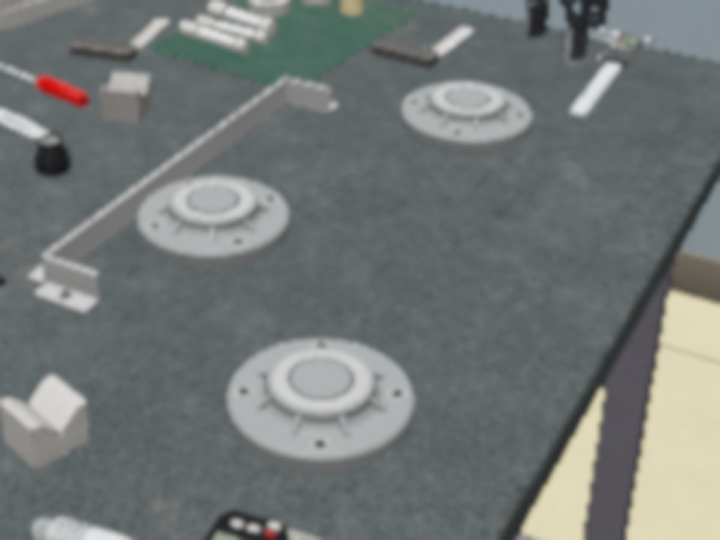

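Request:
{"api": "servo_tool", "payload": {
  "motion": [
    {"hand": 0.75,"tx": 35,"ty": -5,"tz": 0,"turn": 0},
    {"hand": 0.75,"tx": 23,"ty": 0,"tz": 0,"turn": 0},
    {"hand": 0.75,"tx": 6,"ty": 0,"tz": 5,"turn": 0},
    {"hand": 0.75,"tx": 0,"ty": 0,"tz": 9,"turn": 0},
    {"hand": 0.75,"tx": 0,"ty": 0,"tz": 6,"turn": 0},
    {"hand": 0.75,"tx": 0,"ty": 0,"tz": 8,"turn": 0},
    {"hand": 0.75,"tx": 0,"ty": 0,"tz": 12,"turn": 0},
    {"hand": 0.75,"tx": 0,"ty": 0,"tz": 13,"turn": 0},
    {"hand": 0.75,"tx": 0,"ty": 0,"tz": 13,"turn": 0},
    {"hand": 0.75,"tx": 0,"ty": 0,"tz": 13,"turn": 0}
  ]
}}

```text
time_s: 22.53
position: [553.2, -89.1, 77.8]
orientation: [-0.697, 1.456, 0.696]
force: [-3.1, -3.6, 3.4]
opening: 0.752
```

Request:
{"api": "servo_tool", "payload": {
  "motion": [
    {"hand": 0.75,"tx": 0,"ty": 0,"tz": 13,"turn": 0},
    {"hand": 0.75,"tx": 0,"ty": 0,"tz": 13,"turn": 0},
    {"hand": 0.75,"tx": 0,"ty": 0,"tz": 13,"turn": 0},
    {"hand": 0.75,"tx": 0,"ty": 0,"tz": 13,"turn": 0},
    {"hand": 0.75,"tx": 0,"ty": 0,"tz": 13,"turn": 0},
    {"hand": 0.75,"tx": 0,"ty": 0,"tz": 10,"turn": 0},
    {"hand": 0.75,"tx": 0,"ty": 0,"tz": 8,"turn": 0},
    {"hand": 0.75,"tx": 0,"ty": 0,"tz": 4,"turn": 0},
    {"hand": 0.75,"tx": 0,"ty": 0,"tz": 0,"turn": 0}
  ]
}}

```text
time_s: 23.28
position: [607.4, -21.5, 77.2]
orientation: [-0.696, 1.455, 0.697]
force: [0.0, -0.1, 0.0]
opening: 0.75
```

```bash
python3 - <<'E'
from h import *
go(626,4,76)
im,d=cams.grab_frame("top")
for x,y,a in covers("top",im):
    if 80<min(a) and max(a)<190: print(np.round([x,y,*a],1))
im,d=cams.grab_frame("scene");cv2.imwrite("pics/s7.png",cv2.resize(im[150:330,220:460],None,fx=3,fy=3,interpolation=cv2.INTER_CUBIC))
E
```

```text
t 23.2833 tcp [607.4 -21.5  77.2] F [ 0.  -0.1  0. ] op 0.75
tool shift to goal [ 1.3  1.5 31.5] 
 [[ 0.001 -0.779  0.627]
 [ 0.001  0.627  0.779]
 [-1.     0.     0.001]] yaw of tool y 141.14
[472.6 378.2 130.5 131.3]
[ 504.  -215.   103.3  132.3]
[667.8 211.2 131.2 131.3]
[1172.2  501.4   89.2  130. ]
```

View pics/s7.png

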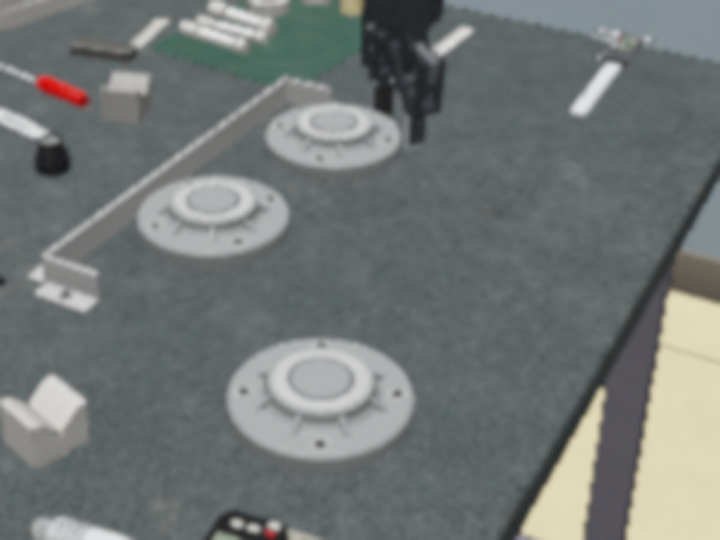

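```bash
python3 - <<'E'
from h import *
print(ray("scene",220+334/3-.3,150+122/3-.3,34),ray("scene",220+213/3-.3,150+200/3-.3,34))
E
```

```text
[647.69324292  33.06623404  34.        ] [667.75005226 212.71739194  34.        ]
```

Request:
{"api": "servo_tool", "payload": {
  "motion": [
    {"hand": 0.75,"tx": 0,"ty": 0,"tz": 5,"turn": 0},
    {"hand": 0.75,"tx": 0,"ty": 0,"tz": 8,"turn": 0},
    {"hand": 0.75,"tx": 0,"ty": 0,"tz": 8,"turn": 0},
    {"hand": 0.75,"tx": 0,"ty": 0,"tz": 7,"turn": 0},
    {"hand": 0.75,"tx": 0,"ty": 0,"tz": 5,"turn": 0},
    {"hand": 0.75,"tx": 0,"ty": 0,"tz": 4,"turn": 0},
    {"hand": 0.75,"tx": 0,"ty": 0,"tz": 2,"turn": 0},
    {"hand": 0.75,"tx": 0,"ty": 0,"tz": 0,"turn": 0}
  ]
}}

```text
time_s: 24.05
position: [631.6, 8.4, 77.3]
orientation: [-0.696, 1.456, 0.697]
force: [0.3, 0.6, 0.1]
opening: 0.752
```

Request:
{"api": "servo_tool", "payload": {
  "motion": [
    {"hand": 0.75,"tx": 0,"ty": 0,"tz": -12,"turn": 0},
    {"hand": 0.75,"tx": -20,"ty": 0,"tz": -20,"turn": 0},
    {"hand": 0.75,"tx": -30,"ty": 20,"tz": -20,"turn": 0},
    {"hand": 0.75,"tx": 0,"ty": 30,"tz": -25,"turn": 0},
    {"hand": 0.75,"tx": 0,"ty": 30,"tz": -25,"turn": 0},
    {"hand": 0.75,"tx": 0,"ty": 30,"tz": -25,"turn": 0},
    {"hand": 0.75,"tx": 0,"ty": 30,"tz": -25,"turn": 0},
    {"hand": 0.75,"tx": 0,"ty": 0,"tz": 0,"turn": 0}
  ]
}}

```text
time_s: 24.72
position: [419.0, -24.2, 127.2]
orientation: [-0.696, 1.463, 0.697]
force: [1.5, -1.2, -0.2]
opening: 0.749
```

```bash
python3 - <<'E'
from h import *
st()
im,d=cams.grab_frame("top"); cv2.imwrite("pics/t8.png",im)
for x,y,a in covers("top",im):
    if 80<min(a) and max(a)<190: print(np.round([x,y,*a],1))
P=pts("top",d)
for c in [(668,211),(672,62)]:
    rr=np.hypot(P[...,0]-c[0],P[...,1]-c[1]); q=P[(rr<60)&(d>0)&(P[...,2]>29)&(P[...,2]<42)]; print(q.mean(0),len(q))
E
```

```text
t 24.7167 tcp [419.  -24.2 127.2] F [ 1.5 -1.2 -0.2] op 0.75
[472.7 378.2 130.9 131.9]
[667.8 211.2 131.2 131.3]
[1171.9  502.7   95.2  122.3]
[667.67435807 209.24293718  34.56956087] 372
[672.20523427  60.68187504  34.52718829] 364
```

View pics/t8.png

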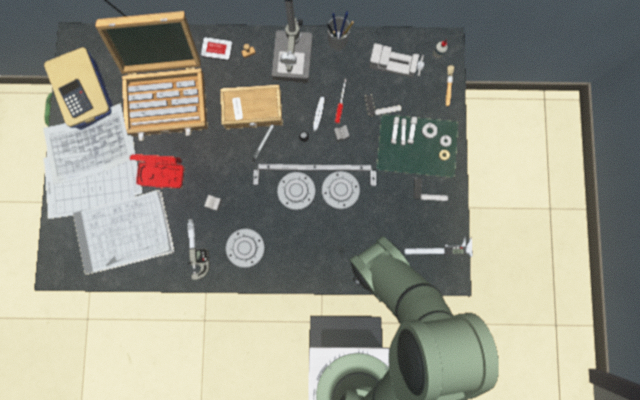

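```bash
python3 - <<'E'
from h import *
a=cv2.imread("pics/top0.png").astype(int);b=cv2.imread("pics/top8.png" if 0 else "pics/t8.png").astype(int)
for n,(r0,r1,c0,c1) in dict(vblock=(190,215,200,226),square=(175,205,414,452),caliper=(238,262,412,475)).items(): print(n,abs(a-b)[r0:r1,c0:c1].mean().round(1))
print(order.sign_off()); st()
E
```

```text
vblock 2.9
square 2.9
caliper 3.2
the job is handed in; nothing more can be done
None
the job is handed in; nothing more can be done
```

I pressed all three covers and found two that rock. Both now stand against the reject rail, and I handed the job in at about 24.8 s. No verdict was reported, so the results below are my own camera and force readings.

| Cover | Press test | Where it stands now |
|---|---|---|
| Left (473, 378) | Firm at all four rim points, gave under 0.4 mm at 20–36 N: steady | Not moved; last check within about 0.3 mm of its start |
| Middle (502, 137) | Sank about 1.5–1.8 mm on its −y side, then went firm: warped | (668, 211), about 8 mm off the rail wall |
| Right (509, −79) | Sank about 1.8 mm at under 10 N on its +x side: warped | (672, 61), about 5 mm off the rail wall |

- **Sliding:** I pushed the covers with the gripper part open, both fingers on the rim. I broke off one approach to the right cover because a finger would have come down on the caliper. I then pushed that cover in two legs instead.
- **Rail limits:** Both warped covers are inside the two returned ends. In the rail frame they are at about x = −73.5 and −70 mm; the allowed range is −80 to −55 mm.
- **Bystanders:** The V-block, caliper and try square look the same in the first and last top pictures, apart from picture noise. The arm was clear of everything at the end.
- **Weaker checks:**
    - The right cover's final position comes from depth on its hub only, because its outline merged with the rail in the last picture.
    - I never measured the tilt itself while pressing; I inferred it from how far the rim sank.
    - I stopped testing each warped cover once it rocked, so neither the far side of the right cover nor the ±x points of the middle one were pressed.

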